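Tip the wax blocks into the melting pot and register the tray

TASK

Take the aluminium tray by its wooden grip and tip it close above the melting pot so that all three wax blocks slide off gently into the pot, without touching the blocks with the gripper. Then set the empty tray flat on the table in the yellow corner stop, its open front pushed up against the end rail and its left side (as seen from the grip, looking towards the open front) against the side rail, and let go. Leave the pot and everything else standing where it is.

Things in the scene. Friction and masses are not known exactly. Their poses are not given: they have to be found in the camera images.
- tray: Loading tray of bare aluminium, 150 x 110 mm, walls 28 mm high on both sides and at the back, open at the front (+x end). Origin: centre of its underside; +x towards the open end, z up. Floor 4 mm and walls 3 mm thick. 0.22 kg. Over the back wall stands an upright wooden grip on two steel straps.
- tray_grip (a point): Centre of the tray's wooden grip, at (-70, 0, 68) mm in the tray's frame. The grip is a flat-sided block 16 mm thick (along tray x), 66 mm wide (along tray y) and 36 mm tall (50 to 86 mm above the table).
- tray_lip (a point): Middle of the tray floor's front edge at the open end, at (75, 0, 4) mm in the tray's frame.
- wax_1: ivory wax block, 62 x 26 x 24 mm, 0.05 kg; origin: centre of its underside, x along its length. It starts lying in the tray.
- wax_2: red wax block, 62 x 26 x 24 mm, 0.05 kg; origin: centre of its underside, x along its length. It starts lying in the tray.
- wax_3: honey-coloured wax block, 62 x 26 x 24 mm, 0.05 kg; origin: centre of its underside, x along its length. It starts lying in the tray.
- pot: Open round steel melting pot, 190 mm across and 75 mm high, walls 4 mm, 5 mm bottom, 0.9 kg, with a small handle on each side (local +y and -y), standing loose on the table. Origin: centre of its underside.
- pot_rim (a point): Centre of the pot's mouth, 75 mm above its underside.
- corner_stop: Yellow corner stop fixed to the table: two rails 16 mm high, 14 mm wide, at right angles. Origin: the point on the table where the tray's origin lies when home; axes then match the tray's. End rail's inner face: plane x = +75 mm (meets the tray's open front); side rail's: plane y = +55 mm (meets the tray's left, +y side). Side rail runs x -75 to +75, end rail y -55 to +69 mm.
- amber_bottle: Bystander: brown bottle with black cap, 55 mm across, 99 mm tall; origin under its centre.
- flask: Bystander: white metal bottle, 60 mm across, 129 mm tall; origin under its centre.
- candle_cup: Bystander: amber candle glass, 64 mm across, 62 mm tall; origin under its centre.
- black_tape: Bystander: roll of black tape lying flat, 62 mm across, 19 mm high; origin under its centre.
Not all that is in view belongs to the job. Leave any green look-alike of the wax_3 alone.

How it is judged (in metres and radians):
On the way:
1. all three wax blocks lie in the pot (horizontal distance between each of wax_1, wax_2, wax_3 and pot_rim below 0.088 m and height (world z) of each of wax_1, wax_2, wax_3 below 0.07 m), for 0.2 s.
At the end, for the whole second after the job is handed in: All three wax blocks are at rest in the pot (each within 88 mm of its axis and below 70 mm). The tray stands flat and released in the corner stop, its open front within 4 mm of the end rail, its left side within 4 mm of the side rail, square to them within 0.06 rad (all of step 1 and x of tray_lip in the frame of corner_stop above 0.071 m and x of tray in the frame of corner_stop below 0.003 m and y of tray in the frame of corner_stop between -0.004 and 0.003 m and angle between the x axis of tray and the x axis of corner_stop, either way round below 0.06 rad and angle between tray's own z axis and vertical below 0.03 rad and height (world z) of tray below 0.004 m and linear speed of tray below 0.01 m/s and linear speed of each of wax_1, wax_2, wax_3 below 0.02 m/s); the robot touches nothing.
It fails at once if the gripper touches a wax block (more than 0.5 N) (contact force between the fingers and wax_1 above 0.5 N or contact force between the fingers and wax_2 above 0.5 N or contact force between the fingers and wax_3 above 0.5 N).
It fails at once if a wax block is thrown or dropped from high up (faster than 2.2 m/s, a fall of about 25 cm) (linear speed of any of wax_1, wax_2, wax_3 above 2.2 m/s).
It fails at once if the pot is shifted by more than 25 mm or tipped by more than 0.2 rad (distance of pot from where it was at the start of the episode above 0.025 m or angle between pot's own z axis and vertical above 0.2 rad).
It fails at once if a bystander is moved by more than 25 mm or a standing one tipped over (distance of any of amber_bottle, flask, candle_cup, black_tape from where it was at the start of the episode above 0.025 m or angle between any of amber_bottle, flask, candle_cup's own z axis and vertical above 0.4 rad).
It also fails if it takes over 54 s, if anything falls off the work surface, if the arm or the gripper's body presses on something with over 40 N, if the wrist force passes 120 N, or if a joint passes its speed limit or range.

ROBOT

A 6-joint arm with a two-finger parallel gripper is mounted at the origin on a cart in front of the work surface, level with it; the furniture and walls round the work are solid. World frame = base frame: x ahead of the robot, y to its left, z up, the work surface at z = 0. Lengths are in m, angles in degrees, forces in N, time in s.
With the tool pointing down it reaches from about 0.25 to 0.725 m from the base axis. Payload 9.7 kg.
Tool frame: the origin (TCP) lies on the centre line of the jaws, within the pads' length; the fingertips stand tip_extent ahead of it and the grasp point (between the pads) lies 3 mm ahead of it (tip_extent is the distance from the TCP to the fingertips, in m); z points along the fingers, y is the line along which they close (so a half turn about z gives the same grasp; the last joint's range is limited). The gripper opens to 85 mm and grips with 20 to 120 N. Pads are 22 mm wide; open, the fingers measure 114 mm over their backs; the gripper's body (76 mm by 85 mm) begins 54 mm behind the grasp point. The pads swing forward as they close: fully open they stand 13 mm farther back than shut.
Start: joints at [0, 4.979, 10.078, 95.1, 0, 90], TCP at [0.55, -0, 0.228] pointing down, gripper open.
Joint ranges: [-179.16, 179.16], [-48.56, 103.87], [-65.8, 70.77], [-126.05, 130.52], [-82.76, 87.17], [-180, 180]. Speed limits (degrees/s): [127.2, 127.2, 147.25, 180, 180, 180].

INTERFACE

Orientations are given as [roll, pitch, yaw] about the fixed x, y, z axes, in that order (R = Rz(yaw) Ry(pitch) Rx(roll)).
In Python, from workcell import * gives the robot as it stands.
- The arm moves only by the tool servo_tool, never from a script. Its argument "rows" is a list of rows, each an object with "offset": the shift along the tool's x, y, z as a fraction of full scale, a list of three; "yaw": the turn about the tool's z as a fraction of full scale; "claw": the closure, from 0 (fully open) to 1 (shut). A call has 1 to 12 rows; each row is the pose to reach, as a shift and turn from the pose commanded when the call began, along the tool's axes at that moment, turning the shorter way round; what a row does not reach only later rows make up. Full scale, the value 1, is 0.1 m for a shift and pi rad for a turn. A row lasts 1/8 s, in which the tool goes at most 62.5 mm and 10.7 degrees, less where a joint would pass 70% of its speed; a pose out of reach is approached as far as the arm can. A call with a number of a shift or a turn outside -1 to 1 is refused whole. A call with a gripper value outside its range is refused whole. The fingers move at their own pace and stop on an object; "squeeze" is the grip in N (left out, the last holds). Time passes only in rows, so rows that repeat a pose let the fingers close. It gives the time, the measured TCP pose, the force, the opening and the grip force at its end, in the units of the state.
- get_obs(): the state, without advancing time (a new reading comes with each control period).
- camera(name): name is "scene" or "side" or "wrist"; returns (picture, depth): 384x512x3 uint8, red, green, blue; 384x512 float32, m along the optical axis (not along the pixel's ray), 0 where there is no reading.
- camera_info(name): a dict with "fx", "fy", "cx", "cy" (pixels), "cam_to_world" (4x4, takes a point from camera to world coordinates); the wrist camera has in their place "hand_eye" (4x4, takes a point from camera to tool coordinates, whose origin is the TCP and whose axes are the flange's). Camera axes: x right, y up, looking along -z (the intrinsics and any distortion apply to the point x, -y, -z); pixel columns grow to the right and rows downward; lengths in m; the calibration is good to about 2 mm. A picture is of the moment at which its call begins: read the wrist's pose just before it. camera_info takes no time and is no camera call.
- job_done(): hands the job in; it is judged then, once.
The state is a dict: "time": time; "q": joint angles; "qd": joint speeds; "joint_efforts": joint torques, N m; "ee_pos": TCP position; "tcp_rot": TCP orientation; "wrist_force": force on the tool from outside, world axes, zero at the start; "torque": the same for the moment, N m; "opening": finger opening in m; "grasp_force": force on a finger pad.
Only numpy, scipy, OpenCV 4.12 (cv2) and the standard library are available. Lean on these libraries where they do the work, as an engineer would, in place of code of your own. Each camera call takes 0.05 s, during which the arm holds its last target. There are 200 camera calls.

## Working session

There is one attempt and no reset: what is moved stays moved. The work goes in short steps, Python scripts to look and compute and a tool call to move; the robot and the scene stay as the last step left them, time stands still between calls to the robot, and variables do not carry over. Pictures are saved under pics/ and viewed, at most 10 in all, crops included, and the job is handed in when it is done.

Besides the shell and the picture viewer there is one more tool, called after "Emit:" as a command line: name --argument value ..., lists and objects as JSON in quotes. servo_tool: Moves the arm, as the interface text tells. Its arguments: {"type":"object","properties":{"rows":{"type":"array"},"squeeze":{"type":"number"}},"required":["rows"]}

```bash
mkdir -p pics; ls; python3 - <<'E'
from workcell import *
import cv2,numpy as np
o=get_obs(); print({k:np.round(v,3).tolist() if not isinstance(v,(int,float)) else v for k,v in o.items()})
for n in ["scene","side"]:
    p,d=camera(n); i=camera_info(n); print(n,i)
    cv2.imwrite(f"pics/{n}0.png",p[:,:,::-1]); np.savez(f"pics/{n}0.npz",p=p,d=d)
E
```

```text
pics
{'time': 0.0, 'q': [-0.001, 5.013, 10.034, 95.102, -0.002, 89.999], 'qd': [0.007, -0.021, 0.099, -0.015, -0.126, -0.147], 'joint_efforts': [0.001, -52.039, 46.48, 0.016, 0.0, -0.0], 'ee_pos': [0.55, -0.0, 0.227], 'tcp_rot': [-179.92, 0.002, 90.0], 'wrist_force': [0.683, -0.619, 0.007], 'torque': [0.029, -0.008, -0.016], 'grasp_force': 0.0, 'opening': 0.08523961655038402}
scene {'fx': 402.0707888686052, 'fy': 402.0707888686052, 'cx': 254.59586965645175, 'cy': 191.967540358483, 'cam_to_world': array([[-0.88765524,  0.30775543, -0.34257082,  0.20258857],
       [-0.46026965, -0.61686835,  0.63845539,  0.7040271 ],
       [-0.01483298,  0.72440323,  0.68921691,  0.8079492 ],
       [ 0.        ,  0.        ,  0.        ,  1.        ]])}
side {'fx': 400.77872500494226, 'fy': 400.77872500494226, 'cx': 255.26133497019833, 'cy': 188.5902452985956, 'cam_to_world': array([[-0.94339752,  0.15253096, -0.29450878,  0.22121462],
       [-0.33160363, -0.4507493 ,  0.82877264,  1.05436668],
       [-0.00633614,  0.87952224,  0.4758156 ,  0.65916159],
       [ 0.        ,  0.        ,  0.        ,  1.        ]])}
```

View pics/scene0.png

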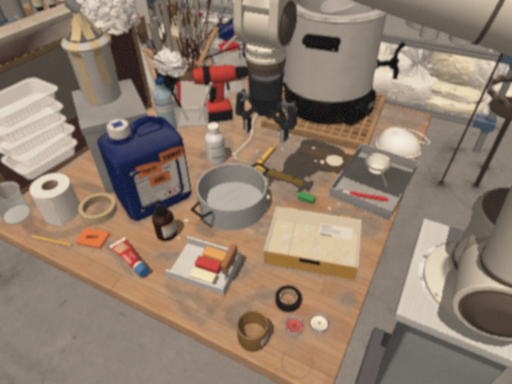

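View pics/side0.png

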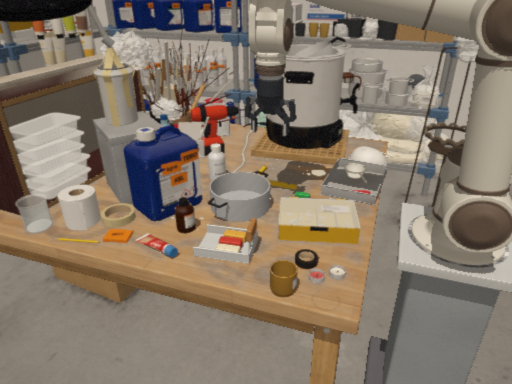

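The scene view shows the tray at about (205,262) with its grip at (230,258), the pot at (232,195), the bottle at (163,222), the flask at (215,143), the tape at (288,298) and the cup at (253,330). The yellow stop seems to be at about (265–305,150–185). I'll enlarge both areas and compute positions.

```bash
cat > h.py <<'E'
import numpy as np,cv2
from workcell import *
def cloud(n,d):
    i=camera_info(n); v,u=np.mgrid[:d.shape[0],:d.shape[1]]
    P=np.stack([(u-i["cx"])/i["fx"]*d,-(v-i["cy"])/i["fy"]*d,-d],-1)
    T=i["cam_to_world"]; return P@T[:3,:3].T+T[:3,3]
E
python3 - <<'E'
from h import *
z=np.load("pics/scene0.npz");p,d=z["p"],z["d"];W=cloud("scene",d)
a=cv2.resize(p[225:305,150:260],(800,582),interpolation=cv2.INTER_CUBIC)
b=cv2.resize(p[125:225,190:350],(800,500),interpolation=cv2.INTER_CUBIC)
cv2.imwrite("pics/a.png",a[:,:,::-1]);cv2.imwrite("pics/b.png",b[:,:,::-1])
hsv=cv2.cvtColor(p,cv2.COLOR_RGB2HSV)
for n in ["scene","side"]:
    z=np.load(f"pics/{n}0.npz");p,d=z["p"],z["d"];W=cloud(n,d);ok=d>0
    def rep(t,m,lo,hi):
        m=m&ok&(W[...,2]>lo)&(W[...,2]<hi)
        if m.sum()<5: print(t,"none");return
        Q=W[m];v,u=np.where(m);print(n,t,m.sum(),"px",int(u.mean()),int(v.mean()),"med",np.median(Q,0).round(3),"lo",np.percentile(Q,2,0).round(3),"hi",np.percentile(Q,98,0).round(3))
    x,y=W[...,0],W[...,1]
    pts=dict(scene=[(232,192),(222,215),(163,222),(215,130),(288,298),(253,318),(205,262),(232,256),(266,155),(285,175)],side=[(240,187)])[n]
    for u,v in pts: print(n,(u,v),W[v,u].round(3))
    hsv=cv2.cvtColor(p,cv2.COLOR_RGB2HSV)
    rep("yellow",(hsv[...,0]>18)&(hsv[...,0]<30)&(hsv[...,1]>170)&(hsv[...,2]>90)&(y<0.2),0.005,0.03)
    rep("grip",(hsv[...,0]<16)&(hsv[...,1]>110)&(abs(x-.45)<.2)&(abs(y-.2)<.2),0.052,0.1)
    rep("rim",(hsv[...,1]<60),0.071,0.085) if 0 else None
E
```

```text
scene (232, 192) [ 0.66  -0.01   0.005]
scene (222, 215) [0.613 0.119 0.054]
scene (163, 222) [0.721 0.22  0.073]
scene (215, 130) [ 0.774 -0.12   0.118]
scene (288, 298) [0.374 0.235 0.003]
scene (253, 318) [0.413 0.33  0.035]
scene (205, 262) [0.584 0.25  0.029]
scene (232, 256) [0.515 0.237 0.078]
scene (266, 155) [ 0.641 -0.194  0.018]
scene (285, 175) [ 0.549 -0.135  0.016]
yellow none
scene grip 410 px 238 283 med [0.513 0.269 0.073] lo [0.372 0.212 0.053] hi [0.527 0.386 0.089]
side (240, 187) [ 0.671 -0.056  0.018]
side yellow 726 px 310 226 med [0.386 0.14  0.017] lo [ 0.264 -0.217  0.005] hi [0.643 0.171 0.029]
side grip 167 px 251 229 med [0.517 0.258 0.083] lo [0.511 0.215 0.058] hi [0.528 0.276 0.089]
```

View pics/a.png

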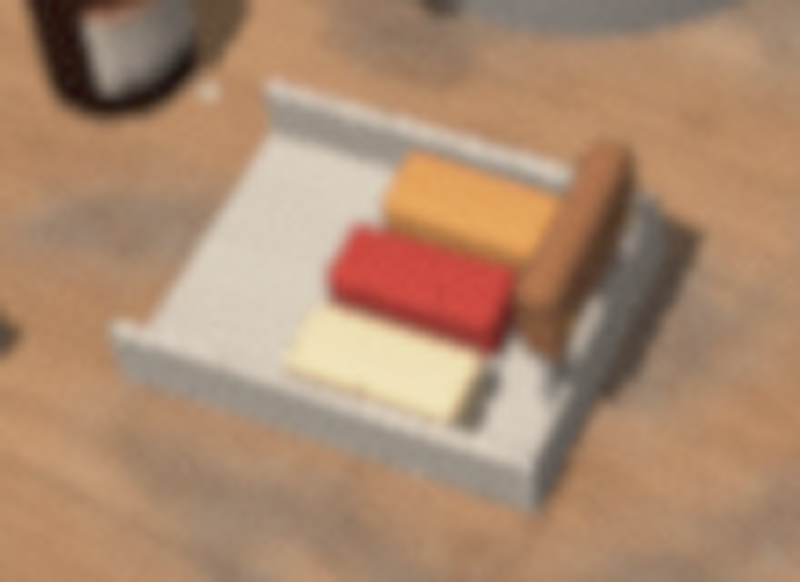

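View pics/b.png

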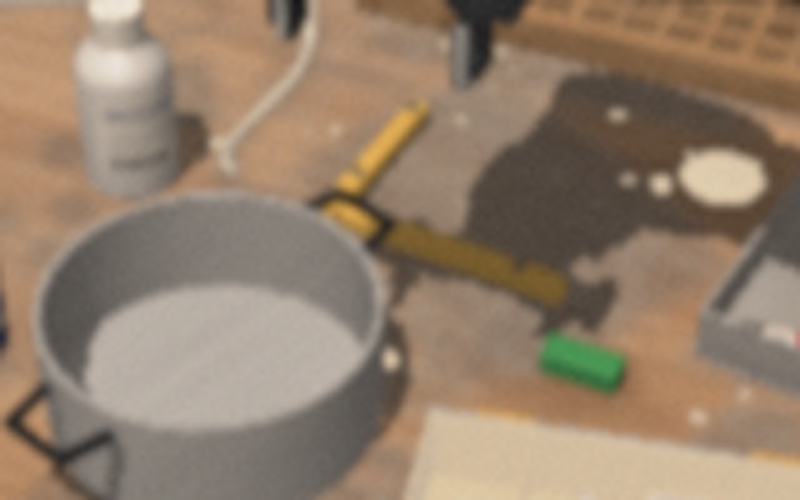

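The enlarged view shows the tray's open front at left, its grip at right and the three blocks lying side by side. The yellow L has its vertex at about (261,167), with arms ending at (274,146) and (302,182). The pot handle sticks out over the vertex, and the green decoy is at (306,197). Next I'll fit the poses.

```bash
python3 - <<'E'
from h import *
import workcell; print([x for x in dir(workcell) if x[0]!='_'])
from scipy.optimize import least_squares
for n in ["scene","side"]:
    z=np.load(f"pics/{n}0.npz");p,d=z["p"],z["d"];W=cloud(n,d);ok=d>0
    i=camera_info(n);T=i["cam_to_world"]
    def plane(u,v,h):
        r=np.stack([(u-i["cx"])/i["fx"],-(v-i["cy"])/i["fy"],-np.ones_like(u*1.)],-1)@T[:3,:3].T
        return T[:3,3]+r*((h-T[2,3])/r[...,2])[...,None]
    hsv=cv2.cvtColor(p,cv2.COLOR_RGB2HSV).astype(int);x,y,zz=np.moveaxis(W,-1,0)
    if n=="scene": print([hsv[v,u].tolist() for u,v in [(270,151),(284,178),(295,181),(262,175),(280,190)]])
    # table level
    m=ok&(abs(x-.5)<.15)&(abs(y-.1)<.3)&(abs(zz)<.01);print(n,"table z",np.median(zz[m]).round(4))
    # pot rim
    m=ok&(np.hypot(x-.66,y-.02)<.13)&(zz>.069)&(zz<.082)&(hsv[...,1]<70);v,u=np.where(m);Q=plane(u,v,.075)
    Q=W[m]; f=lambda c:np.hypot(Q[:,0]-c[0],Q[:,1]-c[1])-c[2]
    c=least_squares(f,[.66,.02,.093],loss="soft_l1",f_scale=.004).x;print("pot",m.sum(),c.round(4))
    # tray
    m=ok&(zz>.022)&(zz<.034)&(hsv[...,1]<70)&(np.hypot(x-.58,y-.25)<.14)&(np.hypot(x-c[0],y-c[1])>.11)
    Q=W[m][:,:2].astype(np.float32);print("tray walls",m.sum(),cv2.minAreaRect(Q),Q.min(0),Q.max(0))
    # grip top
    m=ok&(zz>.080)&(zz<.094)&(hsv[...,1]>90)&(hsv[...,0]<18)&(np.hypot(x-.515,y-.24)<.06)
    Q=W[m].astype(np.float32);print("grip",m.sum(),cv2.minAreaRect(Q[:,:2]),Q.mean(0))
    # yellow
    m=(hsv[...,0]>16)&(hsv[...,0]<32)&(hsv[...,1]>140)&ok&(y<-.02)&(zz>.004)&(zz<.03)&(abs(x-.6)<.15)
    v,u=np.where(m);Q=W[m];print("yel",m.sum());np.save(f"pics/{n}_yel.npy",Q)
    for k in range(0,len(Q),max(1,len(Q)//30)):print(u[k],v[k],Q[k].round(3).tolist(),end=" ")
    print()
    for t,cc in dict(bottle=(.72,.22),flask=(.774,-.12),cup=(.413,.33),tape=(.374,.235)).items():
        m=ok&(np.hypot(x-cc[0],y-cc[1])<.05)&(zz>.008);print(t,W[m].min(0).round(3),W[m].max(0).round(3))
    m=ok&(hsv[...,0]>105)&(hsv[...,0]<125)&(hsv[...,1]>120)&(zz>.03)&(zz<.4)&(x<1);print("jug",np.percentile(W[m],3,0).round(3),np.percentile(W[m],97,0).round(3))
E
```

```text
['PlanningError', 'camera', 'camera_info', 'get_obs', 'job_done', 'tip_extent']
[[19, 160, 196], [19, 153, 113], [19, 161, 119], [15, 26, 138], [14, 76, 158]]
scene table z 0.0016
pot 512 [0.6364 0.0308 0.093 ]
tray walls 645 ((0.6116234660148621, 0.2482774704694748), (0.1940014660358429, 0.12379851192235947), 8.006204605102539) [0.5098917  0.18693046] [0.7144767  0.32293522]Traceback (most recent call last):
  File "<stdin>", line 23, in <module>
cv2.error: OpenCV(4.12.0) /io/opencv/modules/imgproc/src/convhull.cpp:143: error: (-215:Assertion failed) total >= 0 && (depth == CV_32F || depth == CV_32S) in function 'convexHull'
```

```bash
python3 - <<'E'
from h import *
import workcell; print("tip",workcell.tip_extent() if callable(workcell.tip_extent) else workcell.tip_extent)
from scipy.optimize import least_squares
for n in ["scene","side"]:
    z=np.load(f"pics/{n}0.npz");p,d=z["p"],z["d"];W=cloud(n,d);ok=d>0
    hsv=cv2.cvtColor(p,cv2.COLOR_RGB2HSV).astype(int);x,y,zz=np.moveaxis(W,-1,0)
    m=ok&(np.hypot(x-.636,y-.03)<.12)&(zz>.069)&(zz<.082)&(hsv[...,1]<70);Q=W[m]
    c=least_squares(lambda c:np.hypot(Q[:,0]-c[0],Q[:,1]-c[1])-.093,[.636,.03],loss="soft_l1",f_scale=.003).x;print(n,"pot",m.sum(),c.round(4))
    m=ok&(zz>.020)&(zz<.033)&(hsv[...,1]<70)&(np.hypot(x-.58,y-.25)<.11)&(np.hypot(x-c[0],y-c[1])>.11)&(np.hypot(x-.74,y-.21)>.06)
    Q=np.ascontiguousarray(W[m][:,:2],np.float32);print("tray walls",m.sum(),cv2.minAreaRect(Q))
    m=ok&(zz>.055)&(zz<.095)&(hsv[...,1]>90)&(hsv[...,0]<18)&(np.hypot(x-.515,y-.24)<.06)
    Q=np.ascontiguousarray(W[m],np.float32);print("grip",m.sum(),Q.min(0),Q.max(0),cv2.minAreaRect(Q[:,:2].copy()))
    m=(hsv[...,0]>16)&(hsv[...,0]<32)&(hsv[...,1]>120)&ok&(y<-.06)&(zz>.008)&(zz<.03)&(abs(x-.6)<.11)
    v,u=np.where(m);Q=W[m];print("yel",m.sum())
    A=Q[(Q[:,0]<.615)];B=Q[Q[:,0]>=.615]
    for q in (A,B):
        print(len(q),q.min(0).round(3),q.max(0).round(3),cv2.minAreaRect(np.float32(q[:,:2])) if len(q)>3 else "")
        for k in range(0,len(q),max(1,len(q)//12)):print(q[k].round(3).tolist(),end=" ")
        print()
    for t,cc in dict(bottle=(.73,.21),flask=(.774,-.13),cup=(.413,.32),tape=(.374,.235)).items():
        m=ok&(np.hypot(x-cc[0],y-cc[1])<.05)&(zz>.008);print(t,W[m].min(0).round(3),W[m].max(0).round(3))
    m=ok&(hsv[...,0]>105)&(hsv[...,0]<125)&(hsv[...,1]>120)&(zz>.03)&(zz<.4)&(x<1.1)&(y>-.1);print("jug",np.percentile(W[m],3,0).round(3),np.percentile(W[m],97,0).round(3))
E
```

```text
tip 0.022
scene pot 469 [0.6354 0.0305]
tray walls 685 ((0.5902117490768433, 0.2488718330860138), (0.1503940224647522, 0.11407226324081421), 6.8482136726379395)
grip 269 [0.509218   0.20824213 0.0578825 ] [0.53149635 0.27493486 0.09083798] ((0.5202496647834778, 0.24153292179107666), (0.016904551535844803, 0.0666058287024498), 7.479682922363281)
yel 289
156 [ 0.492 -0.143  0.008] [ 0.606 -0.123  0.022] ((0.5487816333770752, -0.13380053639411926), (0.016470707952976227, 0.11391784995794296), 86.78681182861328)
[0.599, -0.137, 0.019] [0.585, -0.135, 0.019] [0.575, -0.136, 0.017] [0.565, -0.134, 0.018] [0.557, -0.132, 0.019] [0.551, -0.133, 0.017] [0.544, -0.132, 0.016] [0.533, -0.13, 0.019] [0.516, -0.135, 0.017] [0.51, -0.127, 0.022] [0.503, -0.133, 0.016] [0.492, -0.13, 0.019] 
133 [ 0.615 -0.248  0.008] [ 0.655 -0.129  0.022] ((0.6427555084228516, -0.1856498122215271), (0.03421294316649437, 0.12129413336515427), 11.277685165405273)
[0.64, -0.243, 0.021] [0.639, -0.241, 0.014] [0.641, -0.223, 0.017] [0.645, -0.21, 0.018] [0.653, -0.198, 0.015] [0.639, -0.197, 0.016] [0.638, -0.182, 0.
[... 1150 characters left out ...]
 -0.129, 0.015] 
187 [ 0.616 -0.478  0.008] [ 0.71  -0.172  0.03 ] ((0.659965991973877, -0.32569193840026855), (0.09205126762390137, 0.3072962760925293), 2.211437225341797)
[0.697, -0.478, 0.027] [0.707, -0.413, 0.028] [0.645, -0.422, 0.028] [0.651, -0.398, 0.028] [0.617, -0.396, 0.029] [0.66, -0.36, 0.029] [0.665, -0.348, 0.029] [0.656, -0.347, 0.026] [0.673, -0.349, 0.019] [0.682, -0.35, 0.013] [0.622, -0.36, 0.013] [0.641, -0.224, 0.018] [0.647, -0.196, 0.018] 
bottle [0.71  0.184 0.008] [0.764 0.232 0.103]
flask [ 0.755 -0.148  0.008] [ 0.812 -0.089  0.133]
cup [0.372 0.324 0.014] [0.435 0.362 0.065]
tape [0.342 0.208 0.008] [0.403 0.27  0.024]
jug [0.772 0.07  0.036] [0.936 0.212 0.25 ]
```

Emit:
servo_tool --rows '[{"offset":[1,-0.3,0],"yaw":-0.536,"claw":0},{"offset":[1,-0.3,0],"yaw":-0.536,"claw":0},{"offset":[1,-0.3,0],"yaw":-0.536,"claw":0},{"offset":[1,-0.3,0],"yaw":-0.536,"claw":0},{"offset":[1,-0.3,0],"yaw":-0.536,"claw":0},{"offset":[1,-0.3,0],"yaw":-0.536,"claw":0},{"offset":[1,-0.3,0],"yaw":-0.536,"claw":0},{"offset":[1,-0.3,0],"yaw":-0.536,"claw":0},{"offset":[1,-0.3,0],"yaw":-0.536,"claw":0},{"offset":[1,-0.3,0],"yaw":-0.536,"claw":0}]' --squeeze 120

```text
time: 1.35
ee_pos: [0.5199, 0.1, 0.2273]
tcp_rot: [-180.0, -0.0, -173.6]
wrist_force: [-0.1, -0.3, -0.2]
opening: 0.0855
grasp_force: 0.0
```

Emit:
servo_tool --rows '[{"offset":[-0.09,0.8,0],"yaw":0,"claw":0},{"offset":[-0.09,0.8,0],"yaw":0,"claw":0},{"offset":[-0.09,0.8,0],"yaw":0,"claw":0}]'

```text
time: 1.72
ee_pos: [0.5197, 0.1814, 0.2272]
tcp_rot: [-180.0, -0.0, -173.6]
wrist_force: [0.6, 0.2, 0.8]
opening: 0.0855
grasp_force: 0.0
```

Emit:
servo_tool --rows '[{"offset":[-0.075,0.62,0.4],"yaw":0,"claw":0},{"offset":[-0.075,0.62,0.4],"yaw":0,"claw":0},{"offset":[-0.075,0.62,0.4],"yaw":0,"claw":0}]'

```text
time: 2.1
ee_pos: [0.5202, 0.2424, 0.1873]
tcp_rot: [-180.0, -0.1, -173.6]
wrist_force: [-0.1, -0.7, 0.8]
opening: 0.0856
grasp_force: 0.0
```

```bash
cat >> h.py <<'E'
from scipy.spatial.transform import Rotation as Ro
def wristcloud():
    o=get_obs();p,d=camera("wrist");i=camera_info("wrist")
    v,u=np.mgrid[:384,:512];P=np.stack([(u-i["cx"])/i["fx"]*d,-(v-i["cy"])/i["fy"]*d,-d],-1)
    H=i["hand_eye"];R=Ro.from_euler("xyz",o["tcp_rot"],degrees=True).as_matrix()
    return o,p,d,(P@H[:3,:3].T+H[:3,3])@R.T+np.array(o["ee_pos"])
def off(target):
    o=get_obs();R=Ro.from_euler("xyz",o["tcp_rot"],degrees=True).as_matrix()
    return ((np.array(target)-o["ee_pos"])@R*10).round(3)
E
python3 - <<'E'
from h import *
o,p,d,W=wristcloud();print(o["ee_pos"],o["tcp_rot"])
cv2.imwrite("pics/w1.png",p[:,:,::-1])
hsv=cv2.cvtColor(p,cv2.COLOR_RGB2HSV).astype(int);x,y,z=np.moveaxis(W,-1,0)
m=(d>0)&(z>.078)&(z<.095)&(np.hypot(x-.52,y-.243)<.06);print(m.sum(),cv2.minAreaRect(np.float32(W[m][:,:2])),W[m].mean(0))
m=(d>0)&(z>.045)&(z<.095)&(hsv[...,1]>90)&(np.hypot(x-.52,y-.243)<.06);print(m.sum(),cv2.minAreaRect(np.float32(W[m][:,:2])))
E
```

```text
[0.52016462 0.24237613 0.18726159] [-1.79957284e+02 -5.80544103e-02 -1.73556697e+02]
1499 ((0.520503044128418, 0.2423785775899887), (0.016011705622076988, 0.06530633568763733), 6.299058437347412) [0.51949165 0.2421883  0.08512339]
1844 ((0.5200307369232178, 0.2422991693019867), (0.017111761495471, 0.06530354917049408), 6.605314254760742)
```

View pics/w1.png

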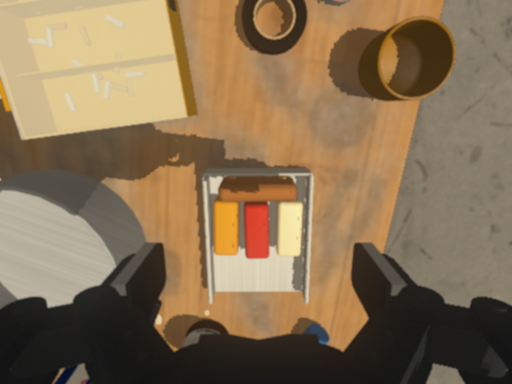

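The wrist view shows the grip at (258,188), in line with the jaws and matching the measured pose to 1 mm. I'll go down and grip it.

Emit:
servo_tool --rows '[{"offset":[0,0,0.3],"yaw":0,"claw":0},{"offset":[0,0,0.6],"yaw":0,"claw":0},{"offset":[0,0,0.9],"yaw":0,"claw":0},{"offset":[0,0,1.0],"yaw":0,"claw":0},{"offset":[0,0,1.0],"yaw":0,"claw":0}]'

```text
time: 2.78
ee_pos: [0.5207, 0.2422, 0.0883]
tcp_rot: [180.0, 0.0, -173.6]
wrist_force: [0.4, -0.3, 0.5]
opening: 0.0854
grasp_force: 0.0
```

Emit:
servo_tool --rows '[{"offset":[0,0,0.03],"yaw":0,"claw":0},{"offset":[0,0,0.03],"yaw":0,"claw":0.15},{"offset":[0,0,0.03],"yaw":0,"claw":0.3},{"offset":[0,0,0.03],"yaw":0,"claw":0.5},{"offset":[0,0,0.03],"yaw":0,"claw":1},{"offset":[0,0,0.03],"yaw":0,"claw":1},{"offset":[0,0,0.03],"yaw":0,"claw":1}]' --squeeze 120

```text
time: 3.65
ee_pos: [0.5203, 0.243, 0.0845]
tcp_rot: [-180.0, -0.0, -173.5]
wrist_force: [-0.4, 0.7, -0.3]
opening: -0.0001
grasp_force: 0.0
```

```bash
python3 - <<'E'
from h import *
o=get_obs();print(o["opening"],o["grasp_force"],o["wrist_force"])
p,d=camera("scene");q=camera("side")[0]
c=np.vstack([cv2.resize(p[200:310,150:290],(760,597))[:300*2]])
a=np.hstack([cv2.resize(p[190:310,150:290],(400,343)),cv2.resize(q[170:290,180:320],(400,343))])
cv2.imwrite("pics/c1.png",a[:,:,::-1])
E
```

```text
-0.00010454651518582343 0.0 [-0.3874299   0.67170808 -0.26390958]
```

View pics/c1.png

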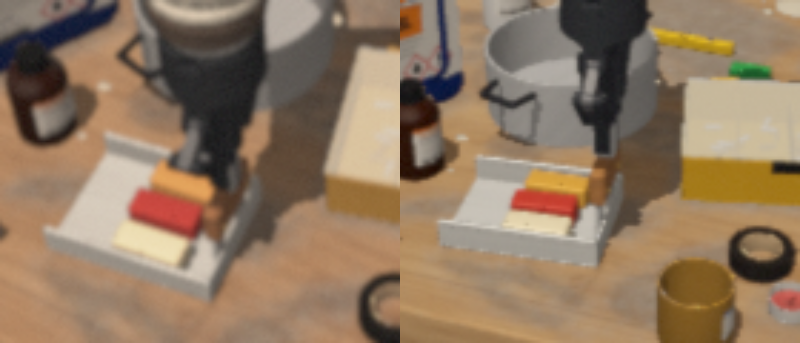

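The crops show the closed fingers standing over the middle of the grip, so they shut without catching it. I'll measure their actual tip height.

```bash
python3 - <<'E'
from h import *
for n in ["scene","side"]:
    p,d=camera(n);W=cloud(n,d);hsv=cv2.cvtColor(p,cv2.COLOR_RGB2HSV).astype(int)
    near=(d>0)&(np.hypot(W[...,0]-.52,W[...,1]-.243)<.055)
    dark=near&(hsv[...,2]<75)&(W[...,2]>.05);print(n,dark.sum(),"fingers z",np.percentile(W[dark][:,2],[0,2,10,50]).round(3),W[dark&(W[...,2]<.11)].mean(0).round(3))
    L=W[dark&(W[...,2]<.11)];print(L.min(0).round(3),L.max(0).round(3))
    g=near&(hsv[...,0]<18)&(hsv[...,1]>90)&(hsv[...,2]>60)&(W[...,2]>.05);Q=W[g];print("grip",g.sum(),Q.min(0).round(3),Q.max(0).round(3),cv2.minAreaRect(np.float32(Q[:,:2])))
E
```

```text
scene 1487 fingers z [0.087 0.114 0.156 0.244] [0.514 0.249 0.102]
[0.509 0.238 0.087] [0.522 0.256 0.11 ]
grip 204 [0.484 0.203 0.057] [0.528 0.293 0.401] ((0.5112558007240295, 0.2446485459804535), (0.09200593084096909, 0.03728306666016579), 78.61277770996094)
side 1187 fingers z [0.097 0.11  0.154 0.236] [0.519 0.254 0.104]
[0.512 0.25  0.097] [0.525 0.259 0.11 ]
grip 165 [0.48  0.22  0.054] [0.568 0.282 0.401] ((0.5225313901901245, 0.25147688388824463), (0.06418274343013763, 0.07664699852466583), 71.50807189941406)
```

Emit:
servo_tool --rows '[{"offset":[0,0,-0.3],"yaw":0,"claw":1},{"offset":[0,0,-0.6],"yaw":0,"claw":1},{"offset":[0,0,-0.6],"yaw":0,"claw":1}]'

```text
time: 4.22
ee_pos: [0.5214, 0.2434, 0.1472]
tcp_rot: [179.9, 0.2, -173.5]
wrist_force: [0.0, -0.3, -0.2]
opening: 0.0001
grasp_force: 0.0
```

```bash
python3 - <<'E'
from h import *
import workcell;print(workcell.tip_extent);print(get_obs()["ee_pos"],get_obs()["opening"],get_obs()["wrist_force"])
ims=[]
for n in ["scene","side"]:
    p,d=camera(n);W=cloud(n,d);hsv=cv2.cvtColor(p,cv2.COLOR_RGB2HSV).astype(int)
    near=(d>0)&(np.hypot(W[...,0]-.52,W[...,1]-.243)<.06)
    D=near&(hsv[...,2]<75)&(W[...,2]>.095);print(n,"finger z",np.percentile(W[D][:,2],[0,1,5]).round(3))
    g=near&(hsv[...,0]<18)&(hsv[...,1]>90)&(W[...,2]>.055)&(W[...,2]<.095);Q=W[g];print("grip",g.sum(),Q.min(0).round(3),Q.max(0).round(3),cv2.minAreaRect(np.float32(Q[:,:2])))
    y0,x0=(190,170) if n=="scene" else (150,190)
    ims.append(cv2.resize(p[y0:y0+120,x0:x0+120],(400,400)))
cv2.imwrite("pics/c2.png",np.hstack(ims)[:,:,::-1])
E
```

```text
0.022
[0.52143091 0.24343566 0.14718059] 0.0001336586471185023 [ 0.02259688 -0.2584711  -0.23037251]
scene finger z [0.161 0.175 0.206]
grip 266 [0.51  0.209 0.056] [0.532 0.274 0.09 ] ((0.5214439034461975, 0.24121764302253723), (0.01768440753221512, 0.06556755304336548), 7.370539665222168)
side finger z [0.159 0.167 0.201]
grip 174 [0.51  0.214 0.056] [0.531 0.276 0.089] ((0.5203250646591187, 0.24463215470314026), (0.016849957406520844, 0.06285808980464935), 4.536387920379639)
```

View pics/c2.png

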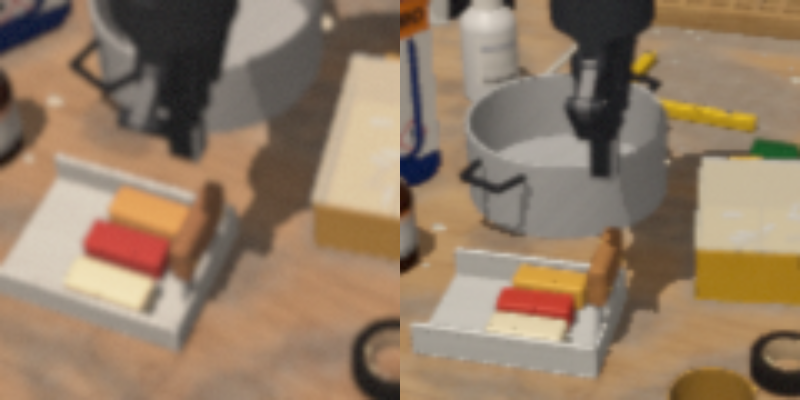

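```bash
python3 - <<'E'
from h import *
for n in ["scene","side"]:
    p,d=camera(n);W=cloud(n,d)
    D=(d>0)&(np.hypot(W[...,0]-.52,W[...,1]-.243)<.04)&(W[...,2]>.096)&(W[...,2]<.2)
    print(n,D.sum(),"z",np.percentile(W[D][:,2],[0,1,5,10,20]).round(3), W[D&(W[...,2]<.14)].mean(0).round(3))
E
```

```text
scene 133 z [0.148 0.152 0.157 0.159 0.163] [nan nan nan]
side 143 z [0.149 0.15  0.153 0.157 0.161] [nan nan nan]<stdin>:5: RuntimeWarning: Mean of empty slice.
  ret = um.true_divide(
```

The shut fingertips are level with the TCP, about 22 mm shorter than tip_extent says, so I'll grasp lower.

Emit:
servo_tool --rows '[{"offset":[0,0,0],"yaw":0,"claw":0},{"offset":[0,0,0],"yaw":0,"claw":0},{"offset":[0,0,0],"yaw":0,"claw":0},{"offset":[0,0,0],"yaw":0,"claw":0},{"offset":[0,0,0],"yaw":0,"claw":0},{"offset":[0,0,0.3],"yaw":0,"claw":0},{"offset":[0,0,0.6],"yaw":0,"claw":0},{"offset":[0,0,0.8],"yaw":0,"claw":0},{"offset":[0,0,0.88],"yaw":0,"claw":0},{"offset":[0,0,0.88],"yaw":0,"claw":0}]'

```text
time: 5.68
ee_pos: [0.5203, 0.2429, 0.0566]
tcp_rot: [-180.0, -0.0, -173.5]
wrist_force: [0.1, 0.3, 0.9]
opening: 0.0852
grasp_force: 0.0
```

Emit:
servo_tool --rows '[{"offset":[0,0,0],"yaw":0,"claw":0.2},{"offset":[0,0,0],"yaw":0,"claw":0.3},{"offset":[0,0,0],"yaw":0,"claw":0.5},{"offset":[0,0,0],"yaw":0,"claw":1},{"offset":[0,0,0],"yaw":0,"claw":1}]' --squeeze 120

```text
time: 6.3
ee_pos: [0.5211, 0.2433, 0.0587]
tcp_rot: [180.0, 0.1, -173.5]
wrist_force: [-1.0, -0.9, 7.6]
opening: 0.0631
grasp_force: 132.2
```

Emit:
servo_tool --rows '[{"offset":[0,0,-0.05],"yaw":0,"claw":1},{"offset":[0,0,-0.1],"yaw":0,"claw":1},{"offset":[0,0,-0.2],"yaw":0,"claw":1},{"offset":[0,0,-0.2],"yaw":0,"claw":1}]'

```text
time: 6.8
ee_pos: [0.5209, 0.2432, 0.0777]
tcp_rot: [180.0, 0.1, -173.5]
wrist_force: [0.3, 0.4, -2.7]
opening: 0.0631
grasp_force: 131.6
```

```bash
cat >> h.py <<'E'
def traytilt(n="scene"):
    "pitch of tray from white/grey wall tops + floor below the tool: report z of tray points front vs back"
    o=get_obs();yaw=np.radians(o["tcp_rot"][2]+180);e=np.array(o["ee_pos"])
    p,d=camera(n);W=cloud(n,d);hsv=cv2.cvtColor(p,cv2.COLOR_RGB2HSV).astype(int)
    c,s=np.cos(yaw),np.sin(yaw);lx=(W[...,0]-e[0])*c+(W[...,1]-e[1])*s;ly=-(W[...,0]-e[0])*s+(W[...,1]-e[1])*c
    m=(d>0)&(hsv[...,1]<60)&(hsv[...,2]>90)&(abs(ly)<.053)&(lx>.02)&(lx<.16)&(W[...,2]<e[2]+.01)&(W[...,2]>.012)
    f=m&(abs(ly)<.048)
    print(n,"t",o["time"],"e",e.round(3),"n",f.sum())
    for a in np.arange(.02,.16,.02):
        k=f&(lx>=a)&(lx<a+.02)
        if k.sum()>3: print("  lx %.2f z %.3f n%d"%(a+.01,np.median(W[k][:,2]),k.sum()))
    return p,d,W
E
python3 - <<'E'
from h import *
traytilt();print(get_obs()["wrist_force"],get_obs()["torque"],get_obs()["opening"],get_obs()["grasp_force"])
E
```

```text
scene t 6.8 e [0.521 0.243 0.078] n 583
  lx 0.03 z 0.024 n52
  lx 0.05 z 0.047 n4
  lx 0.07 z 0.047 n8
  lx 0.09 z 0.023 n46
  lx 0.11 z 0.023 n221
  lx 0.13 z 0.023 n214
  lx 0.15 z 0.023 n38
[ 0.85509206  0.00533046 -3.2566149 ] [-0.00472384  0.17554877 -0.0052857 ] 0.06316253712639813 131.62655353546143
```

Emit:
servo_tool --rows '[{"offset":[0,0,-0.1],"yaw":0,"claw":1},{"offset":[0,0,-0.25],"yaw":0,"claw":1},{"offset":[0,0,-0.45],"yaw":0.01,"claw":1},{"offset":[0,0,-0.65],"yaw":0.02,"claw":1},{"offset":[0,0,-0.85],"yaw":0.04,"claw":1},{"offset":[0,0,-0.95],"yaw":0.05,"claw":1},{"offset":[0,0,-1.0],"yaw":0.054,"claw":1},{"offset":[0,0,-1.0],"yaw":0.054,"claw":1}]'

```text
time: 7.85
ee_pos: [0.5204, 0.2429, 0.1765]
tcp_rot: [-180.0, -0.0, 176.8]
wrist_force: [0.1, -0.8, -3.5]
opening: 0.063
grasp_force: 131.8
```

Emit:
servo_tool --rows '[{"offset":[0,-0.1,-0.05],"yaw":0,"claw":1},{"offset":[0,-0.25,-0.15],"yaw":0,"claw":1},{"offset":[0,-0.4,-0.25],"yaw":0,"claw":1},{"offset":[0,-0.6,-0.35],"yaw":0,"claw":1},{"offset":[0,-0.8,-0.4],"yaw":0,"claw":1},{"offset":[0,-0.95,-0.4],"yaw":0,"claw":1},{"offset":[0,-1.0,-0.4],"yaw":0,"claw":1},{"offset":[0,-1.0,-0.4],"yaw":0,"claw":1}]'

```text
time: 8.85
ee_pos: [0.5146, 0.1429, 0.2163]
tcp_rot: [180.0, -0.0, 176.7]
wrist_force: [1.0, -1.1, -3.3]
opening: 0.0628
grasp_force: 131.9
```

```bash
python3 - <<'E'
from h import *
traytilt();print(get_obs()["tcp_rot"],get_obs()["torque"],off([.521,.037,.217]))
E
```

```text
scene t 8.85 e [0.515 0.143 0.216] n 983
  lx 0.03 z 0.163 n71
  lx 0.05 z 0.185 n63
  lx 0.07 z 0.036 n118
  lx 0.09 z 0.043 n131
  lx 0.11 z 0.160 n260
  lx 0.13 z 0.161 n246
  lx 0.15 z 0.062 n94
[ 1.79999059e+02 -2.92913633e-02  1.76754278e+02] [-0.08197659  0.18453767 -0.00771692] [-0.123 -1.057 -0.008]
```

Emit:
servo_tool --rows '[{"offset":[-0.01,-0.1,0],"yaw":0,"claw":1},{"offset":[-0.03,-0.25,0],"yaw":0,"claw":1},{"offset":[-0.05,-0.45,0],"yaw":0,"claw":1},{"offset":[-0.08,-0.65,0],"yaw":0,"claw":1},{"offset":[-0.1,-0.85,0],"yaw":0,"claw":1},{"offset":[-0.12,-0.95,0],"yaw":0,"claw":1},{"offset":[-0.12,-1.0,0],"yaw":0,"claw":1},{"offset":[-0.12,-1.0,0],"yaw":0,"claw":1}]'

```text
time: 9.9
ee_pos: [0.521, 0.0425, 0.2166]
tcp_rot: [180.0, -0.0, 176.7]
wrist_force: [-1.0, 1.0, -3.1]
opening: 0.0634
grasp_force: 132.0
```

Emit:
servo_tool --rows '[{"offset":[0,-0.06,0],"yaw":0,"claw":1},{"offset":[0,-0.06,0],"yaw":0,"claw":1},{"offset":[0,-0.06,0],"yaw":0,"claw":1}]' --squeeze 60

```text
time: 10.28
ee_pos: [0.5207, 0.0368, 0.2166]
tcp_rot: [180.0, 0.0, 176.8]
wrist_force: [0.5, 0.6, -3.6]
opening: 0.063
grasp_force: 132.0
```

```bash
python3 - <<'E'
from h import *
traytilt();print(get_obs()["torque"],get_obs()["grasp_force"])
E
```

```text
scene t 10.275 e [0.521 0.037 0.217] n 705
  lx 0.03 z 0.057 n355
  lx 0.05 z 0.187 n29
  lx 0.07 z 0.186 n30
  lx 0.09 z 0.185 n18
  lx 0.11 z 0.162 n116
  lx 0.13 z 0.162 n131
  lx 0.15 z 0.162 n26
[-0.02139808  0.15495458 -0.033726  ] 131.97631359100342
```

Emit:
servo_tool --rows '[{"offset":[0,0,0],"yaw":0,"claw":1},{"offset":[0,0,0],"yaw":0,"claw":1},{"offset":[0,0,0],"yaw":0,"claw":1},{"offset":[0,0,0],"yaw":0,"claw":1}]' --squeeze 20

```text
time: 10.82
ee_pos: [0.5207, 0.0366, 0.2166]
tcp_rot: [180.0, -0.0, 176.8]
wrist_force: [0.6, -0.0, -3.6]
opening: 0.0629
grasp_force: 132.0
```

```bash
python3 - <<'E'
from h import *
traytilt();print(get_obs()["torque"],get_obs()["grasp_force"])
E
```

```text
scene t 10.825 e [0.521 0.037 0.217] n 678
  lx 0.03 z 0.057 n345
  lx 0.05 z 0.186 n21
  lx 0.07 z 0.186 n23
  lx 0.09 z 0.185 n17
  lx 0.11 z 0.162 n114
  lx 0.13 z 0.162 n128
  lx 0.15 z 0.162 n30
[0.07463061 0.13315277 0.00176903] 131.97526931762695
```

Emit:
servo_tool --rows '[{"offset":[0,0,0],"yaw":0,"claw":0.7},{"offset":[0,0,0],"yaw":0,"claw":0.7}]' --squeeze 20

```text
time: 11.12
ee_pos: [0.5207, 0.0366, 0.2166]
tcp_rot: [180.0, 0.0, 176.8]
wrist_force: [-1.4, -0.1, -3.5]
opening: 0.0635
grasp_force: 132.0
```

Emit:
servo_tool --rows '[{"offset":[0,0,0],"yaw":0,"claw":0.3},{"offset":[0,0,0],"yaw":0,"claw":0.28}]' --squeeze 20

```text
time: 11.38
ee_pos: [0.5207, 0.0366, 0.2166]
tcp_rot: [-180.0, 0.0, 176.8]
wrist_force: [0.2, 0.7, -3.2]
opening: 0.0633
grasp_force: 132.0
```

Emit:
servo_tool --rows '[{"offset":[0,0,0],"yaw":0,"claw":0.26}]'

```text
time: 11.5
ee_pos: [0.5207, 0.0366, 0.2166]
tcp_rot: [180.0, -0.0, 176.8]
wrist_force: [0.9, -0.5, -3.5]
opening: 0.0633
grasp_force: 111.7
```

Emit:
servo_tool --rows '[{"offset":[0,0,0],"yaw":0,"claw":0.25}]'

```text
time: 11.62
ee_pos: [0.5207, 0.0366, 0.2166]
tcp_rot: [180.0, 0.0, 176.8]
wrist_force: [-0.2, -0.9, -3.2]
opening: 0.0644
grasp_force: 78.0
```

The claw position sets the grip force, so I'll ease it off in small steps.

Emit:
servo_tool --rows '[{"offset":[0,0,0],"yaw":0,"claw":0.25}]'

```text
time: 11.75
ee_pos: [0.5207, 0.0366, 0.2166]
tcp_rot: [180.0, 0.0, 176.8]
wrist_force: [0.8, -0.5, -3.2]
opening: 0.0642
grasp_force: 77.9
```

Emit:
servo_tool --rows '[{"offset":[0,0,0],"yaw":0,"claw":0.245}]'

```text
time: 11.88
ee_pos: [0.5207, 0.0366, 0.2166]
tcp_rot: [-180.0, -0.0, 176.8]
wrist_force: [-0.3, 0.7, -3.2]
opening: 0.0648
grasp_force: 60.9
```

```bash
python3 - <<'E'
from h import *
traytilt();print(get_obs()["torque"],get_obs()["grasp_force"])
E
```

```text
scene t 11.875 e [0.521 0.037 0.217] n 679
  lx 0.03 z 0.057 n347
  lx 0.05 z 0.187 n25
  lx 0.07 z 0.188 n13
  lx 0.09 z 0.185 n18
  lx 0.11 z 0.163 n114
  lx 0.13 z 0.162 n137
  lx 0.15 z 0.162 n25
[-0.00976254  0.189102   -0.02014845] 60.933308601379395
```

Emit:
servo_tool --rows '[{"offset":[0,0,0],"yaw":0,"claw":0.24},{"offset":[0,0,0],"yaw":0,"claw":0.24}]'

```text
time: 12.18
ee_pos: [0.5207, 0.0366, 0.2166]
tcp_rot: [-180.0, 0.0, 176.8]
wrist_force: [-0.2, -0.7, -3.5]
opening: 0.0651
grasp_force: 43.9
```

Emit:
servo_tool --rows '[{"offset":[0,0,0],"yaw":0,"claw":0.236},{"offset":[0,0,0],"yaw":0,"claw":0.236}]'

```text
time: 12.42
ee_pos: [0.5207, 0.0366, 0.2166]
tcp_rot: [180.0, -0.0, 176.8]
wrist_force: [0.1, 0.6, -3.9]
opening: 0.0653
grasp_force: 30.2
```

```bash
python3 - <<'E'
from h import *
traytilt();print(get_obs()["torque"],get_obs()["grasp_force"])
E
```

```text
scene t 12.425 e [0.521 0.037 0.217] n 700
  lx 0.03 z 0.058 n357
  lx 0.05 z 0.187 n30
  lx 0.07 z 0.188 n22
  lx 0.09 z 0.186 n18
  lx 0.11 z 0.163 n115
  lx 0.13 z 0.163 n133
  lx 0.15 z 0.162 n25
[ 0.04312661  0.13965637 -0.05287793] 30.182273983955383
```

Emit:
servo_tool --rows '[{"offset":[0,0,0],"yaw":0,"claw":0.233},{"offset":[0,0,0],"yaw":0,"claw":0.233}]'

```text
time: 12.72
ee_pos: [0.5207, 0.0366, 0.2166]
tcp_rot: [-180.0, -0.0, 176.8]
wrist_force: [0.5, 1.7, -3.5]
opening: 0.0658
grasp_force: 19.9
```

```bash
python3 - <<'E'
from h import *
traytilt();print(get_obs()["torque"],get_obs()["grasp_force"])
E
```

```text
scene t 12.725 e [0.521 0.037 0.217] n 695
  lx 0.03 z 0.058 n354
  lx 0.05 z 0.187 n24
  lx 0.07 z 0.187 n23
  lx 0.09 z 0.186 n22
  lx 0.11 z 0.163 n111
  lx 0.13 z 0.163 n133
  lx 0.15 z 0.162 n28
[ 0.00578848  0.14413121 -0.03017486] 19.875799119472504
```

Emit:
servo_tool --rows '[{"offset":[0,0,0],"yaw":0,"claw":0.2315}]'

```text
time: 12.9
ee_pos: [0.5208, 0.0366, 0.2166]
tcp_rot: [180.0, 0.0, 176.8]
wrist_force: [-0.5, -0.3, -3.9]
opening: 0.0655
grasp_force: 14.6
```

Emit:
servo_tool --rows '[{"offset":[0,0,0],"yaw":0,"claw":0.2305}]'

```text
time: 13.02
ee_pos: [0.5208, 0.0366, 0.2167]
tcp_rot: [180.0, 0.0, 176.8]
wrist_force: [-0.8, -0.4, -3.1]
opening: 0.0658
grasp_force: 11.0
```

```bash
python3 - <<'E'
from h import *
traytilt();print(get_obs()["torque"],get_obs()["grasp_force"])
E
```

```text
scene t 13.025 e [0.521 0.037 0.217] n 475
  lx 0.03 z 0.052 n295
  lx 0.05 z 0.171 n7
  lx 0.07 z 0.168 n14
  lx 0.09 z 0.137 n39
  lx 0.11 z 0.133 n108
  lx 0.13 z 0.130 n12
[-0.00989364  0.08251613  0.01384115] 10.811971575021744
```

It is starting to tip.

Emit:
servo_tool --rows '[{"offset":[0,0,0],"yaw":0,"claw":0.231},{"offset":[0,0,0],"yaw":0,"claw":0.231}]'

```text
time: 13.32
ee_pos: [0.5207, 0.0366, 0.2165]
tcp_rot: [-180.0, -0.0, 176.8]
wrist_force: [-0.4, 0.3, -2.7]
opening: 0.0656
grasp_force: 10.6
```

```bash
cat >>h.py <<'E'
def wax(n="scene",ex=None):
    p,d=camera(n);W=cloud(n,d);hsv=cv2.cvtColor(p,cv2.COLOR_RGB2HSV).astype(int);H,S,V=np.moveaxis(hsv,-1,0)
    reg=(d>0)&(W[...,2]>.004)&(W[...,2]<.2)&(np.hypot(W[...,0]-.62,W[...,1]-.03)<.13)
    for t,m in dict(red=((H<6)|(H>172))&(S>140),honey=(H>10)&(H<24)&(S>120)&(V>120),ivory=(H>15)&(H<32)&(S>35)&(S<115)&(V>120)).items():
        k=reg&m
        if k.sum()>3: print("  ",t,k.sum(),np.median(W[k],0).round(3))
    return p
E
python3 - <<'E'
from h import *
p,d,W=traytilt();wax();wax("side");print(get_obs()["torque"],get_obs()["grasp_force"])
cv2.imwrite("pics/t1.png",cv2.resize(p[120:260,150:330],(720,560))[:,:,::-1])
E
```

```text
scene t 13.325 e [0.521 0.037 0.217] n 311
  lx 0.03 z 0.051 n277
  lx 0.05 z 0.149 n8
  lx 0.07 z 0.104 n9
  lx 0.09 z 0.100 n17
   red 129 [0.538 0.039 0.16 ]
   honey 51 [0.557 0.008 0.154]
   ivory 207 [0.542 0.07  0.157]
   red 29 [0.554 0.038 0.158]
   honey 71 [0.542 0.008 0.158]
   ivory 124 [0.556 0.047 0.14 ]
[-0.02677456  0.10003411 -0.04374858] 10.555103570222855
```

View pics/t1.png

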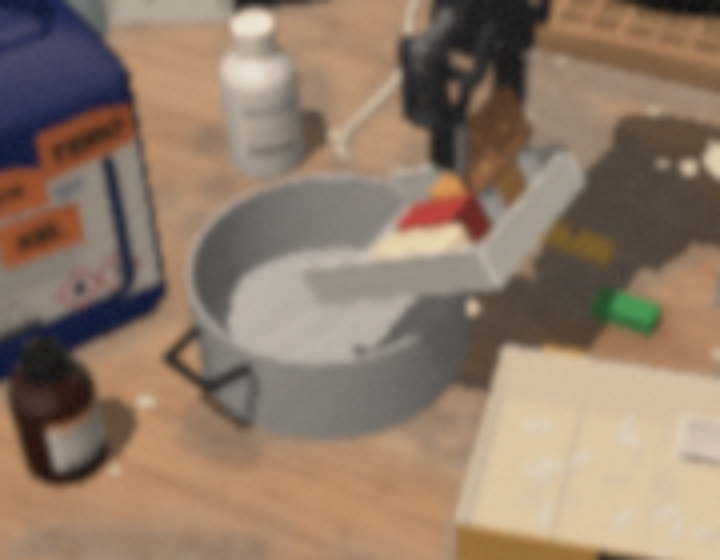

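The tray is tipped about 30° with its lip over the pot at about (315,285) in the crop, and the blocks still sit near the back. I'll ease the grip further.

Emit:
servo_tool --rows '[{"offset":[0,0,0],"yaw":0,"claw":0.2305},{"offset":[0,0,0],"yaw":0,"claw":0.23},{"offset":[0,0,0],"yaw":0,"claw":0.23}]'

```text
time: 13.85
ee_pos: [0.5208, 0.0366, 0.2168]
tcp_rot: [180.0, 0.0, 176.8]
wrist_force: [0.8, -0.3, -1.3]
opening: 0.0656
grasp_force: 9.0
```

```bash
python3 - <<'E'
from h import *
p,d,W=traytilt();wax();print(get_obs()["torque"],get_obs()["grasp_force"])
E
```

```text
scene t 13.85 e [0.521 0.037 0.217] n 457
  lx 0.03 z 0.059 n330
  lx 0.05 z 0.115 n68
  lx 0.07 z 0.102 n56
   red 116 [0.684 0.026 0.042]
   honey 168 [0.685 0.002 0.051]
   ivory 336 [0.682 0.057 0.046]
[0.04018418 0.03022722 0.01067984] 9.015847742557526
```

All three blocks slid into the pot at about (0.684, 0.03). I'll firm up the grip and lift clear.

Emit:
servo_tool --rows '[{"offset":[0,0,0],"yaw":0,"claw":0.236},{"offset":[0,0,0],"yaw":0,"claw":0.236},{"offset":[0,0,-0.1],"yaw":0,"claw":0.236},{"offset":[0,0,-0.25],"yaw":0,"claw":0.236},{"offset":[0,0,-0.4],"yaw":0,"claw":0.236},{"offset":[0,0,-0.4],"yaw":0,"claw":0.236}]'

```text
time: 14.7
ee_pos: [0.5214, 0.0366, 0.2585]
tcp_rot: [180.0, 0.2, 176.8]
wrist_force: [-0.6, 0.2, -1.7]
opening: 0.0656
grasp_force: 19.2
```

```bash
python3 - <<'E'
from h import *
p,d,W=traytilt();wax();print(get_obs()["torque"],get_obs()["grasp_force"]);wax("side")
for n in ["scene","side"]:
    p,d=camera(n);W=cloud(n,d);hsv=cv2.cvtColor(p,cv2.COLOR_RGB2HSV).astype(int);x,y,zz=np.moveaxis(W,-1,0)
    from scipy.optimize import least_squares
    m=(d>0)&(np.hypot(x-.636,y-.03)<.12)&(zz>.069)&(zz<.082)&(hsv[...,1]<70);Q=W[m]
    print("pot",least_squares(lambda c:np.hypot(Q[:,0]-c[0],Q[:,1]-c[1])-.093,[.636,.03],loss="soft_l1",f_scale=.003).x.round(4))
print(off([.485,-.186,.257]))
cv2.imwrite("pics/t2.png",cv2.resize(camera("scene")[0][120:260,150:330],(720,560))[:,:,::-1])
E
```

```text
scene t 14.7 e [0.521 0.037 0.258] n 449
  lx 0.03 z 0.057 n341
  lx 0.05 z 0.157 n54
  lx 0.07 z 0.144 n51
   red 118 [0.683 0.026 0.043]
   honey 185 [0.683 0.002 0.048]
   ivory 333 [0.681 0.056 0.046]
[ 0.01971397  0.06836131 -0.00850876] 19.241958260536194
   red 50 [0.682 0.027 0.04 ]
   honey 145 [0.684 0.004 0.05 ]
   ivory 179 [0.684 0.054 0.056]
pot [0.6351 0.0302]
pot [0.6363 0.0317]
[ 0.229 -2.243 -0.009]
```

View pics/t2.png

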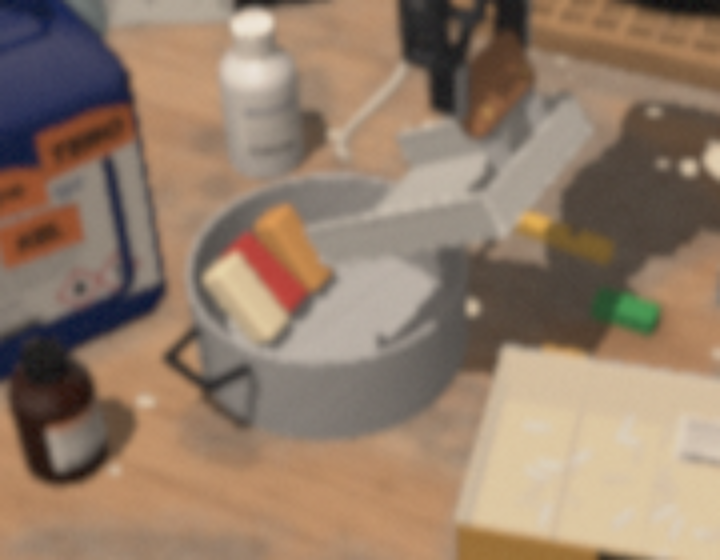

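The blocks lie side by side in the pot, leaning on its far wall, and the pot hasn't moved. Next I'll carry the tray to the stop.

Emit:
servo_tool --rows '[{"offset":[0.02,-0.1,0],"yaw":0,"claw":0.236},{"offset":[0.05,-0.3,0],"yaw":0,"claw":0.236},{"offset":[0.1,-0.5,0],"yaw":0,"claw":0.236},{"offset":[0.14,-0.7,0],"yaw":0,"claw":0.236},{"offset":[0.18,-0.9,0],"yaw":0,"claw":0.236},{"offset":[0.2,-1.0,0],"yaw":0,"claw":0.236}]'

```text
time: 15.75
ee_pos: [0.4946, -0.0633, 0.2566]
tcp_rot: [-180.0, -0.0, 176.7]
wrist_force: [-0.1, 0.2, -1.9]
opening: 0.0656
grasp_force: 19.3
```

Emit:
servo_tool --rows '[{"offset":[0,-0.2,0],"yaw":0,"claw":0.236},{"offset":[0,-0.4,0],"yaw":0,"claw":0.236},{"offset":[0,-0.6,0],"yaw":0,"claw":0.236},{"offset":[0,-0.8,0],"yaw":0,"claw":0.236},{"offset":[0.02,-0.95,0],"yaw":0,"claw":0.236},{"offset":[0.02,-1.0,0],"yaw":0,"claw":0.236},{"offset":[0.02,-1.0,0],"yaw":0,"claw":0.236}]'

```text
time: 16.62
ee_pos: [0.4874, -0.1618, 0.2566]
tcp_rot: [180.0, -0.0, 176.7]
wrist_force: [0.4, 0.3, -1.8]
opening: 0.0654
grasp_force: 19.3
```

```bash
python3 - <<'E'
from h import *
o=get_obs();print(o["ee_pos"],o["tcp_rot"],o["torque"],o["grasp_force"],off([.484,-.2,.16]))
# stop again, unobstructed by side-view clutter; top-face pixels only
i=camera_info("scene");T=i["cam_to_world"]
p,d=camera("scene");W=cloud("scene",d);hsv=cv2.cvtColor(p,cv2.COLOR_RGB2HSV).astype(int);x,y,zz=np.moveaxis(W,-1,0)
m=(hsv[...,0]>16)&(hsv[...,0]<30)&(hsv[...,1]>120)&(d>0)&(y<-.1)&(y>-.26)&(zz>.008)&(zz<.03)&(abs(x-.57)<.1)
Q=W[m];print(m.sum(),Q.min(0).round(3),Q.max(0).round(3))
# tray points
m=(d>0)&(hsv[...,1]<60)&(hsv[...,2]>90)&(abs(y+.186)<.07)&(x>.43)&(x<.62)&(zz>.1)&(zz<.32);Q=W[m];print("tray",m.sum(),Q.min(0).round(3),Q.max(0).round(3))
E
```

```text
[ 0.48740673 -0.16182223  0.25656738] [ 1.79990001e+02 -1.68820597e-03  1.76737951e+02] [0.01654894 0.05546492 0.02619727] 19.319051206111908 [ 0.012 -0.383  0.966]
304 [ 0.492 -0.251  0.008] [ 0.655 -0.125  0.02 ]
tray 722 [ 0.437 -0.225  0.136] [ 0.58  -0.116  0.319]
```

Emit:
servo_tool --rows '[{"offset":[0,-0.15,0],"yaw":0,"claw":0.236},{"offset":[0.01,-0.38,0.1],"yaw":0,"claw":0.236},{"offset":[0.01,-0.38,0.3],"yaw":0,"claw":0.236},{"offset":[0.01,-0.38,0.5],"yaw":0,"claw":0.236},{"offset":[0.01,-0.38,0.7],"yaw":0,"claw":0.236},{"offset":[0.01,-0.38,0.9],"yaw":0,"claw":0.236},{"offset":[0.01,-0.38,1.0],"yaw":0,"claw":0.236},{"offset":[0.01,-0.38,1.0],"yaw":0,"claw":0.236}]'

```text
time: 17.68
ee_pos: [0.484, -0.1998, 0.1562]
tcp_rot: [180.0, -0.1, 176.8]
wrist_force: [0.1, 0.5, -2.2]
opening: 0.0655
grasp_force: 19.4
```

Emit:
servo_tool --rows '[{"offset":[0,0,0.1],"yaw":0,"claw":0.233},{"offset":[0,0,0.2],"yaw":0,"claw":0.233},{"offset":[0,0,0.3],"yaw":0,"claw":0.233},{"offset":[0,0,0.4],"yaw":0,"claw":0.233},{"offset":[0,0,0.5],"yaw":0,"claw":0.233},{"offset":[0,0,0.5],"yaw":0,"claw":0.233}]'

```text
time: 18.42
ee_pos: [0.4841, -0.1997, 0.106]
tcp_rot: [180.0, -0.0, 176.8]
wrist_force: [0.1, -1.3, -0.8]
opening: 0.0653
grasp_force: 19.3
```

```bash
python3 - <<'E'
from h import *
p,d,W=traytilt();o=get_obs();print(o["torque"],o["grasp_force"],o["opening"])
cv2.imwrite("pics/s1.png",cv2.resize(p[110:230,210:350],(700,600))[:,:,::-1])
E
```

```text
scene t 18.425 e [ 0.484 -0.2    0.106] n 193
  lx 0.03 z 0.035 n62
  lx 0.05 z 0.026 n58
  lx 0.07 z 0.018 n61
  lx 0.09 z 0.014 n12
[-0.03326028 -0.06739337  0.01135859] 19.302055835723877 0.06568766097587206
```

View pics/s1.png

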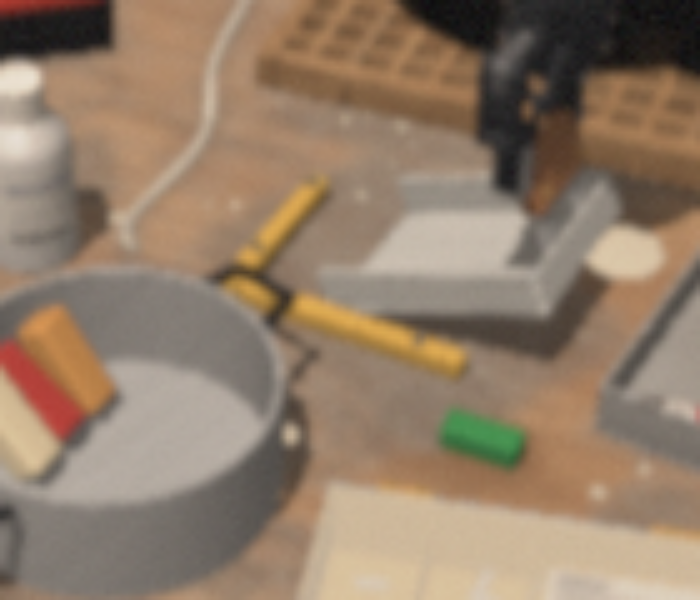

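The tray is folding flat inside the L with its lip down at about (330,285) in the crop. I'll keep lowering.

Emit:
servo_tool --rows '[{"offset":[0,0,0.1],"yaw":0,"claw":0.233},{"offset":[0,0,0.2],"yaw":0,"claw":0.233},{"offset":[0,0,0.3],"yaw":0,"claw":0.233},{"offset":[0,0,0.38],"yaw":0,"claw":0.233},{"offset":[0,0,0.44],"yaw":0,"claw":0.233},{"offset":[0,0,0.44],"yaw":0,"claw":0.233}]'

```text
time: 19.23
ee_pos: [0.4843, -0.1996, 0.062]
tcp_rot: [180.0, -0.0, 176.8]
wrist_force: [0.7, 0.0, -1.4]
opening: 0.0656
grasp_force: 19.6
```

Emit:
servo_tool --rows '[{"offset":[0,0,0.02],"yaw":0,"claw":0.233},{"offset":[0,0,0.04],"yaw":0,"claw":0.233},{"offset":[0,0,0.04],"yaw":0,"claw":0.233}]'

```text
time: 19.6
ee_pos: [0.4844, -0.1997, 0.0586]
tcp_rot: [-180.0, 0.0, 176.8]
wrist_force: [-1.0, -0.1, -0.4]
opening: 0.0658
grasp_force: 19.7
```

```bash
python3 - <<'E'
from h import *
for n in ("scene","side"): traytilt(n)
o=get_obs();print(o["torque"],o["wrist_force"],o["grasp_force"],o["opening"])
E
```

```text
scene t 19.6 e [ 0.484 -0.2    0.059] n 0
side t 19.65 e [ 0.484 -0.2    0.059] n 9
[-0.0337287  -0.04074886 -0.01132444] [-1.23205835 -0.47610381  0.25112861] 19.704924523830414 0.06563550881732581
```

```bash
cat >>h.py <<'E'
def home(n):
    p,d=camera(n);W=cloud(n,d);hsv=cv2.cvtColor(p,cv2.COLOR_RGB2HSV).astype(int)
    a=np.radians(-3.2);c,s=np.cos(a),np.sin(a);D=W-np.array([.5625,-.196,0]);lx=D[...,0]*c+D[...,1]*s;ly=-D[...,0]*s+D[...,1]*c;z=W[...,2]
    g=(d>0)&(hsv[...,1]<70)&(hsv[...,2]>80)&(abs(lx)<.1)&(abs(ly+.01)<.075)
    f=g&(z<.018)&(z>-.01)&(abs(ly+.005)<.04)
    print(n,"floor z by lx",[(round(q,2),round(float(np.median(z[f&(abs(lx-q)<.012)])),4)) for q in (-.04,0,.03,.06) if (f&(abs(lx-q)<.012)).sum()>5])
    w=g&(z>.022)&(z<.042);P=np.c_[lx[w],ly[w]].astype(np.float32)
    print("  wall tops z",[(round(q,2),round(float(np.median(z[w&(abs(lx-q)<.012)])),4)) for q in (-.07,-.04,0,.03,.06) if (w&(abs(lx-q)<.012)).sum()>5],"rect",cv2.minAreaRect(P) if len(P)>3 else None)
    yl=(d>0)&(hsv[...,0]>16)&(hsv[...,0]<30)&(hsv[...,1]>120)&(z>.009)&(z<.025)&(abs(lx)<.1)&(ly>-.06)&(ly<.08)
    S=yl&(ly>.045)&(lx<.06);E=yl&(lx>.065)&(ly<.04)
    for t,m in (("side rail",S),("end rail",E)):
        if m.sum()>5: print("  ",t,m.sum(),"lx",np.percentile(lx[m],[2,50,98]).round(4),"ly",np.percentile(ly[m],[2,50,98]).round(4))
    b=g&(z>.02)&(lx<-.06);L=g&(z>.018)&(z<.04)&(ly>.03);Rr=g&(z>.018)&(z<.04)&(ly<-.04)
    for t,m in (("left wall",L),("right wall",Rr)):
        if m.sum()>5: print("  ",t,m.sum(),"lx",np.percentile(lx[m],[2,98]).round(4),"ly",np.percentile(ly[m],[2,50,98]).round(4),"slope",np.polyfit(lx[m],ly[m],1).round(3))
    return p
E
python3 - <<'E'
from h import *
for n in ("scene","side"): home(n)
E
```

```text
scene floor z by lx [(-0.04, 0.0059), (0, 0.0058), (0.03, 0.0057), (0.06, 0.0047)]
  wall tops z [(-0.07, 0.0281), (-0.04, 0.0287), (0, 0.029), (0.03, 0.0283), (0.06, 0.0278)] rect ((-0.01202603429555893, -0.009014658629894257), (0.11600684374570847, 0.15069371461868286), 89.71195220947266)
   side rail 158 lx [-0.0725 -0.0181  0.0533] ly [0.0562 0.0638 0.0689]
   end rail 90 lx [0.0761 0.0807 0.0892] ly [-0.0473 -0.0022  0.0383]
   left wall 198 lx [-0.086   0.0573] ly [0.0339 0.0448 0.0483] slope [0.014 0.045]
   right wall 108 lx [-0.0867  0.0613] ly [-0.0665 -0.0623 -0.0451] slope [-0.056 -0.061]
side floor z by lx [(-0.04, 0.0071), (0, 0.0066), (0.03, 0.0063), (0.06, 0.0067)]
  wall tops z [(-0.07, 0.0293), (-0.04, 0.029), (0, 0.0265), (0.03, 0.0279), (0.06, 0.0261)] rect ((-0.012071020901203156, -0.007211524993181229), (0.14866983890533447, 0.11853106319904327), 0.007986081764101982)
   side rail 104 lx [-0.0723 -0.0225  0.0234] ly [0.0542 0.0653 0.0711]
   end rail 35 lx [0.0774 0.0813 0.0907] ly [-0.0483 -0.0224  0.0261]
   left wall 151 lx [-0.0847  0.0399] ly [0.0388 0.0457 0.0512] slope [0.013 0.046]
   right wall 117 lx [-0.0845  0.0609] ly [-0.0664 -0.0613 -0.0514] slope [-0.032 -0.061]
```

The tray is flat, 12 mm short of the end rail and about 8 mm off the side rail. I'll push it in gently and watch the force.

Emit:
servo_tool --rows '[{"offset":[-0.04,0,0],"yaw":0,"claw":0.233},{"offset":[-0.08,0,0],"yaw":0,"claw":0.233},{"offset":[-0.1,0,0],"yaw":0,"claw":0.233},{"offset":[-0.1,0,0],"yaw":0,"claw":0.233}]'

```text
time: 20.3
ee_pos: [0.4947, -0.2003, 0.0585]
tcp_rot: [180.0, 0.0, 176.8]
wrist_force: [0.3, -0.5, -1.0]
opening: 0.0653
grasp_force: 19.7
```

Emit:
servo_tool --rows '[{"offset":[0,0.03,0],"yaw":0,"claw":0.233},{"offset":[0,0.06,0],"yaw":0,"claw":0.233},{"offset":[0,0.06,0],"yaw":0,"claw":0.233}]'

```text
time: 20.68
ee_pos: [0.4946, -0.1944, 0.0587]
tcp_rot: [-180.0, 0.0, 176.8]
wrist_force: [0.3, -3.2, -0.0]
opening: 0.0657
grasp_force: 19.7
```

Emit:
servo_tool --rows '[{"offset":[-0.02,0,0],"yaw":0,"claw":0.233},{"offset":[-0.02,0,0],"yaw":0,"claw":0.233}]'

```text
time: 20.92
ee_pos: [0.4965, -0.1945, 0.0586]
tcp_rot: [-180.0, -0.0, 176.8]
wrist_force: [-2.7, -2.7, 0.9]
opening: 0.0655
grasp_force: 19.9
```

Emit:
servo_tool --rows '[{"offset":[0,0.02,0],"yaw":0,"claw":0.233},{"offset":[0,0.02,0],"yaw":0,"claw":0.233}]'

```text
time: 21.18
ee_pos: [0.4966, -0.1941, 0.059]
tcp_rot: [-179.8, -0.0, 176.7]
wrist_force: [-4.1, -11.8, 2.1]
opening: 0.0656
grasp_force: 19.9
```

```bash
python3 - <<'E'
from h import *
for n in ("scene","side"): home(n)
print([get_obs()[k] for k in("wrist_force","torque","grasp_force")])
E
```

```text
scene floor z by lx [(-0.04, 0.006), (0, 0.0067), (0.03, 0.006), (0.06, 0.006)]
  wall tops z [(-0.07, 0.0293), (-0.04, 0.0285), (0, 0.0286), (0.03, 0.0282), (0.06, 0.0273)] rect ((-0.00130423903465271, -0.0027656182646751404), (0.1491682231426239, 0.11644654721021652), 0.1443333476781845)
   side rail 157 lx [-0.0725 -0.0156  0.0549] ly [0.056  0.0643 0.0689]
   end rail 74 lx [0.0765 0.0817 0.0895] ly [-0.0464 -0.0088  0.0312]
   left wall 193 lx [-0.0749  0.0672] ly [0.0377 0.0507 0.0539] slope [0.02 0.05]
   right wall 115 lx [-0.0748  0.0721] ly [-0.0604 -0.0561 -0.0437] slope [-0.031 -0.055]
side floor z by lx [(-0.04, 0.0073), (0, 0.0075), (0.03, 0.0072), (0.06, 0.0071)]
  wall tops z [(-0.07, 0.0288), (-0.04, 0.028), (0, 0.0286), (0.03, 0.0272), (0.06, 0.0297)] rect ((-0.0006664767861366272, -0.0016263537108898163), (0.1490200161933899, 0.11928167939186096), 0.07430282235145569)
   side rail 99 lx [-0.0715 -0.0241  0.0247] ly [0.0539 0.0643 0.0708]
   end rail 32 lx [0.0779 0.0815 0.0901] ly [-0.0482 -0.0209  0.0064]
   left wall 137 lx [-0.0734  0.0613] ly [0.0415 0.0513 0.0566] slope [0.01  0.051]
   right wall 124 lx [-0.0731  0.0691] ly [-0.0608 -0.0548 -0.0477] slope [-0.016 -0.055]
[array([ -3.96391816, -11.18106304,   2.25518251]), array([-2.72139547,  0.80018856,  0.15020315]), 19.92118701338768]
```

Emit:
servo_tool --rows '[{"offset":[-0.015,-0.005,0],"yaw":0,"claw":0.233},{"offset":[-0.015,-0.005,0],"yaw":0,"claw":0.233}]'

```text
time: 21.52
ee_pos: [0.4976, -0.1943, 0.0588]
tcp_rot: [-179.8, -0.1, 176.7]
wrist_force: [-7.2, -8.9, 3.2]
opening: 0.0656
grasp_force: 20.0
```

Both rails show contact force. I'll release and rise.

Emit:
servo_tool --rows '[{"offset":[0,0,0],"yaw":0,"claw":0.225},{"offset":[0,0,0],"yaw":0,"claw":0.2},{"offset":[0,0,0],"yaw":0,"claw":0.1},{"offset":[0,0,0],"yaw":0,"claw":0},{"offset":[0,0,0],"yaw":0,"claw":0},{"offset":[0,0,0],"yaw":0,"claw":0}]'

```text
time: 22.28
ee_pos: [0.4982, -0.1929, 0.0585]
tcp_rot: [180.0, -0.0, 176.8]
wrist_force: [0.4, -1.2, -0.2]
opening: 0.0856
grasp_force: 0.0
```

Emit:
servo_tool --rows '[{"offset":[0,0,-0.1],"yaw":0,"claw":0},{"offset":[0,0,-0.3],"yaw":0,"claw":0},{"offset":[0,0,-0.6],"yaw":0,"claw":0},{"offset":[0,0,-0.9],"yaw":0,"claw":0},{"offset":[0,0,-1.0],"yaw":0,"claw":0},{"offset":[0,0,-1.0],"yaw":0,"claw":0}]'

```text
time: 23.02
ee_pos: [0.4985, -0.1931, 0.1589]
tcp_rot: [-180.0, 0.1, 176.8]
wrist_force: [-0.1, -0.3, -0.7]
opening: 0.0857
grasp_force: 0.0
```

```bash
python3 - <<'E'
from h import *
for n in ("scene","side"): home(n);wax(n)
o,p,d,W=wristcloud();hsv=cv2.cvtColor(p,cv2.COLOR_RGB2HSV).astype(int)
a=np.radians(-3.2);c,s=np.cos(a),np.sin(a);D=W-np.array([.5625,-.196,0]);lx=D[...,0]*c+D[...,1]*s;ly=-D[...,0]*s+D[...,1]*c;z=W[...,2]
yl=(d>0)&(hsv[...,0]>16)&(hsv[...,0]<30)&(hsv[...,1]>120)&(z>.01)&(z<.022)
for t,m in (("side",yl&(abs(ly-.06)<.02)&(abs(lx)<.06)),("end",yl&(abs(lx-.08)<.02)&(abs(ly)<.045))):
    if m.sum()>5: print(t,m.sum(),np.percentile(lx[m],[2,50,98]).round(4),np.percentile(ly[m],[2,50,98]).round(4))
g=(d>0)&(hsv[...,1]<70)&(hsv[...,2]>80)&(z>.022)&(z<.034)&(abs(lx)<.1)&(abs(ly)<.075)
print("tray",g.sum(),cv2.minAreaRect(np.c_[lx[g],ly[g]].astype(np.float32)),np.percentile(lx[g],[.5,99.5]),np.percentile(ly[g],[.5,99.5]))
fl=(d>0)&(hsv[...,1]<70)&(hsv[...,2]>80)&(z>-.005)&(z<.012)&(abs(ly)<.04)&(lx>0)&(lx<.1);print("floor front",np.percentile(lx[fl],[98,99.5]))
E
```

```text
scene floor z by lx [(-0.04, 0.0055), (0, 0.0058), (0.03, 0.0054), (0.06, 0.0053)]
  wall tops z [(-0.07, 0.0286), (-0.04, 0.0297), (0, 0.0278), (0.03, 0.0285), (0.06, 0.0283)] rect ((4.106760025024414e-05, -0.0022193826735019684), (0.148969829082489, 0.11633320152759552), 0.8075727820396423)
   side rail 160 lx [-0.0717 -0.0137  0.0553] ly [0.0554 0.0643 0.0689]
   end rail 78 lx [0.0764 0.0812 0.0894] ly [-0.046  -0.0071  0.0332]
   left wall 190 lx [-0.0741  0.0666] ly [0.036  0.0511 0.055 ] slope [0.028 0.051]
   right wall 145 lx [-0.0727  0.0727] ly [-0.0595 -0.0554 -0.0459] slope [-0.018 -0.055]
   red 115 [0.683 0.026 0.043]
   honey 204 [0.681 0.001 0.047]
   ivory 314 [0.682 0.057 0.045]
side floor z by lx [(-0.04, 0.0064), (0, 0.0064), (0.03, 0.0065), (0.06, 0.0069)]
  wall tops z [(-0.07, 0.0295), (-0.04, 0.0283), (0, 0.0284), (0.03, 0.026), (0.06, 0.0284)] rect ((0.0013693347573280334, -0.0015951506793498993), (0.149110347032547, 0.12089771032333374), 0.8031954765319824)
   side rail 103 lx [-0.0718 -0.0234  0.0246] ly [0.0551 0.0645 0.0705]
   end rail 32 lx [0.0779 0.082  0.0909] ly [-0.0499 -0.0228  0.0028]
   left wall 131 lx [-0.0731  0.0635] ly [0.0382 0.0517 0.0575] slope [0.03  0.052]
   right wall 123 lx [-0.0717  0.0737] ly [-0.0608 -0.0547 -0.043 ] slope [-0.027 -0.054]
   red 49 [0.682 0.027 0.041]
   honey 143 [0.684 0.003 0.051]
   ivory 172 [0.685 0.053 0.054]
side 1118 [-0.0579 -0.0029  0.0578] [0.0569 0.0624 0.0682]
end 1092 [0.0764 0.0811 0.0903] [-0.0421 -0.0005  0.0433]
tray 1850 ((0.0007968693971633911, -0.0015524625778198242), (0.14853587746620178, 0.11147700250148773), 0.41777217388153076) [-0.07357235  0.07261686] [-0.05729171  0.05320654]
floor front [0.07530314 0.07778576]
```

```bash
python3 - <<'E'
from h import *
o,p,d,W=wristcloud();hsv=cv2.cvtColor(p,cv2.COLOR_RGB2HSV).astype(int)
a=np.radians(-3.2);c,s=np.cos(a),np.sin(a);D=W-np.array([.5625,-.196,0]);lx=D[...,0]*c+D[...,1]*s;ly=-D[...,0]*s+D[...,1]*c;z=W[...,2]
yl=(d>0)&(hsv[...,0]>16)&(hsv[...,0]<30)&(hsv[...,1]>120)&(z>.011)&(z<.021)
g=(d>0)&(hsv[...,1]<70)&(z>.023)&(z<.034)
for q in (-.05,-.025,0,.025,.05):
    A=ly[g&(abs(lx-q)<.012)&(abs(ly-.053)<.01)];B=ly[yl&(abs(lx-q)<.012)&(ly>.045)&(ly<.08)];C=ly[g&(abs(lx-q)<.012)&(abs(ly+.054)<.01)]
    print(q,"wallL mid",len(A),A.mean().round(4) if len(A) else None,"wallR mid",C.mean().round(4) if len(C) else None,"rail mid/edges",B.mean().round(4) if len(B) else None,np.percentile(B,[3,97]).round(4) if len(B) else None)
E
```

```text
-0.05 wallL mid 108 0.051 wallR mid -0.0548 rail mid/edges 0.062 [0.0566 0.067 ]
-0.025 wallL mid 96 0.0511 wallR mid -0.0547 rail mid/edges 0.0619 [0.0569 0.0669]
0 wallL mid 93 0.0513 wallR mid -0.0545 rail mid/edges 0.0623 [0.0572 0.0677]
0.025 wallL mid 84 0.0515 wallR mid -0.0543 rail mid/edges 0.0627 [0.0575 0.0681]
0.05 wallL mid 78 0.0517 wallR mid -0.054 rail mid/edges 0.0633 [0.0577 0.0688]
```

The inner part of the rail is hidden by the tray wall in the wrist view, which makes the gap there look too wide. The scene view (rail face at 0.0554, wall at 0.055) and the contact force both show the tray is seated. I'll hand it in.

```bash
python3 -c "
from workcell import *
print(job_done())"
```

```text
the job is handed in; nothing more can be done
None
```

I handed the job in at about 23 s of the 54 s allowed; no verdict came back. By my last camera measurements, all three wax blocks lie in the unmoved pot, and the empty tray stands flat and released in the corner stop, against both rails.

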